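# Locate a print plate on its register board

### The job

Pick up the small aluminium print plate by its black knob, lay it flat on the blue register board with its red-striped edge facing the two steel dowels, and slide it home until that edge bears on both dowels and its end bears on the brass stop. Press it against all three together for a moment to be sure of the contact, firmly (a good 3 N on each) but gently (never over 15 N on any pin), then let go so that it stays flat, touching all three, and leave the red jar and the amber bottle where they are.

Things in the scene. Friction and masses are not known exactly. Their poses are not given: they have to be found in the camera images.
- board: Blue register board, 140 (x) x 200 (y) x 12 mm, fixed. Origin at the centre of its underside, z up, top face at z = 12 mm. Three rigid, polished upright pins (friction about 0.12) rise 24 mm from its top; each is adjustable in a slot and was set by hand, so its true place is unmeasured and must be felt. Home, the plate may lie up to 0.09 rad askew of the board.
- slot_l (a point): On the board's top, nominal axis of the left steel dowel, 10 mm in diameter: (55, 28, 12) mm in the board's frame, same axes. The dowel itself stands up to 4 mm off this, either way along the board's x.
- slot_r (a point): On the board's top, nominal axis of the right steel dowel, 10 mm in diameter: (55, -68, 12) mm in the board's frame, same axes. The dowel itself stands up to 4 mm off this, either way along the board's x, independently of the other.
- slot_stop (a point): On the board's top, nominal axis of the brass end stop, an upright pin 12 mm in diameter: (10, -86, 12) mm in the board's frame, same axes. The stop itself stands up to 4 mm off this, either way along the board's y.
- seat (a point): On the board's top, where the plate's origin would be with the pins at their nominal places and the plate home: (10, -20, 12) mm in the board's frame, same axes.
- plate: Loose aluminium print plate, 80 (x) x 120 (y) x 16 mm, about 0.75 kg (20 % more or less), friction on the slick board about 0.12. Origin at the centre of its underside, z up. A red stripe runs along its +x edge (x = +40 mm), which goes against the two dowels; its -y end (y = -60 mm) goes against the brass stop. It starts flat on the bench.
- knob (a point): On the axis of the plate's upright round black knob, 23.5 mm above the plate's underside, at the middle of its thickest band (20 mm in diameter, from 19.5 to 27.5 mm). Above and below the band it is 16 mm thick; its top is at 46 mm, the plate's top face at 16 mm. Gripped, the plate hardly turns; pushed by one finger on the band it turns freely to find its bearing, while a push high up tips it.
- red_jar: Bystander: jar with dark red ink and yellow lid, 70 mm across, 76 mm high; origin at the centre of its underside.
- amber_bottle: Bystander: small brown bottle, 42 mm across, 85 mm high; origin at the centre of its underside.

How it is judged:
On the way, in this order (a step that is already met when the one before it is completed fails the run):
1. the plate lies flat on the board, not yet pressed home (z of plate in the frame of board between 0.01 and 0.0145 m and angle between plate's own z axis and vertical below 0.03 rad and horizontal distance between plate and seat below 0.06 m), for 0.1 s.
2. the plate, flat, is pressed on both dowels and the stop at once, at least 2 N on each, for 0.2 s (all of step 1 and x of dowel_l_c0 in the frame of plate between 0.043 and 0.0465 m and y of dowel_l_c0 in the frame of plate between 0 and 0.058 m and x of dowel_r_c0 in the frame of plate between 0.043 and 0.0465 m and y of dowel_r_c0 in the frame of plate between -0.058 and 0 m and y of stop_c0 in the frame of plate between -0.0675 and -0.064 m and x of stop_c0 in the frame of plate between -0.038 and 0.038 m and contact force between plate and dowel_l_c0 above 2 N and contact force between plate and dowel_r_c0 above 2 N and contact force between plate and stop_c0 above 2 N), for 0.2 s.
At the end, for the whole second after the job is handed in: The plate lies flat on the board (within 2.5 mm of its height and 0.03 rad), its red-striped edge no more than 1.5 mm from both dowels and its -y end no more than 1.5 mm from the brass stop; it is released and at rest (all of step 1 and x of dowel_l_c0 in the frame of plate between 0.043 and 0.0465 m and y of dowel_l_c0 in the frame of plate between 0 and 0.058 m and x of dowel_r_c0 in the frame of plate between 0.043 and 0.0465 m and y of dowel_r_c0 in the frame of plate between -0.058 and 0 m and y of stop_c0 in the frame of plate between -0.0675 and -0.064 m and x of stop_c0 in the frame of plate between -0.038 and 0.038 m and contact force between plate and the fingers below 0.05 N and linear speed of plate below 0.01 m/s and angular speed of plate below 0.05 rad/s); the robot touches nothing.
It fails at once if the plate presses on a dowel or the stop with more than 15 N (contact force between plate and dowel_l_c0 above 15 N or contact force between plate and dowel_r_c0 above 15 N or contact force between plate and stop_c0 above 15 N).
It fails at once if the red jar is moved by more than 20 mm or tipped (distance of red_jar from where it was at the start of the episode above 0.02 m or angle between red_jar's own z axis and vertical above 0.3 rad).
It fails at once if the amber bottle is moved by more than 20 mm or tipped (distance of amber_bottle from where it was at the start of the episode above 0.02 m or angle between amber_bottle's own z axis and vertical above 0.3 rad).
It also fails if it takes over 72 s, if anything falls off the work surface, if the arm or the gripper's body presses on something with over 40 N, if the wrist force passes 120 N, or if a joint passes its speed limit or range.

### The arm

A 6-joint arm with a two-finger parallel gripper is mounted at the origin on a cart in front of the work surface, level with it; the furniture and walls round the work are solid. World frame = base frame: x ahead of the robot, y to its left, z up, the work surface at z = 0. Lengths are in m, angles in rad, forces in N, time in s.
With the tool pointing down it reaches from about 0.325 to 1 m from the base axis. Payload 5.1 kg.
Tool frame: the origin (TCP) lies midway between the tips of the shut fingers; the grasp point (between the pads) lies manip.hold_point_z behind it (manip.hold_point_z is the distance from the TCP to the grasp point, in m); z points along the fingers, y is the direction in which the jaws open and shut (so a half turn about z gives the same grasp; the last joint's range is limited). The gripper opens to 85 mm and grips with 20 to 120 N. Pads are 22 mm wide; open, the fingers measure 114 mm over their backs; the gripper's body (76 mm by 85 mm) begins 54 mm behind the grasp point. The pads swing forward as they close: fully open they stand 13 mm farther back than shut.
Start: joints at [1.103, 0.124, 1.65, -0, 1.367, -0.083], TCP at [0.244, 0.602, 0.231] pointing down, gripper open.
Joint ranges: [-2.61, 2.61], [-1.02, 2.33], [0.03, 2.71], [-1.35, 4.49], [0.32, 2.68], [-2.91, 2.91]. Speed limits (rad/s): [2.57, 2.57, 3.14, 3.14, 3.14, 3.14].

### API

Orientations are given as a unit quaternion [x, y, z, w].
In Python, from bench import manip gives the robot as it stands.
- The arm moves only by the tool servo_tool, never from a script. Its argument "targets" is one flat list of numbers, 5 for each row, row after row: the shift along the world's x, y, z in m, then the turn about the world's z in degrees, then the opening, from 0 (shut) to 1 (fully open). In form: [x, y, z, yaw, hand, x, y, z, yaw, hand, ...]. A call has 1 to 10 rows; each row is the pose to reach, as a shift and turn from the pose measured when the call began; what a row does not reach only later rows make up. A row lasts 1/12 s, in which the tool goes at most 41.7 mm and 7.16 degrees, less where a joint would pass 70% of its speed; a pose out of reach is approached as far as the arm can. A call with a gripper value outside its range is refused whole. The fingers move at their own pace and stop on an object; "force" is the grip in N (left out, the last holds). Time passes only in rows, so rows that repeat a pose let the fingers close. It gives the time, the measured TCP pose, the force and the opening at its end, in the units of the state.
- manip.get_state(): the state, without advancing time (a new reading comes with each control period).
- manip.capture(name): name is "scene" or "top"; returns the picture (480x640x3 uint8, blue, green, red); there is no depth.
- manip.camera_info(name): a dict with "vertical_fov" (degrees; the focal length in pixels is half the picture's height over the tangent of half this angle, whatever the lens; pixels are square), "cx", "cy" (the principal point, pixels), "R" (3x3) and "t" (3): a world point X has camera coordinates R X + t. Camera axes: x right, y down, z forward; pixel columns grow to the right and rows downward; lengths in m; the calibration is good to about 2 mm. A picture is of the moment at which its call begins. camera_info takes no time and is no camera call.
- manip.hand_in(): hands the job in, once; it reports no verdict.
The state is a dict: "time_s": time; "q": joint angles; "joint_vel": joint speeds; "effort": joint torques, N m; "ee_pos": TCP position; "orientation": TCP orientation; "ft_force": force on the tool from outside, world axes, zero at the start; "wrist_torque": the same for the moment, N m; "grip_width": finger opening in m.
Only numpy, scipy, OpenCV 4.12 (cv2) and the standard library are available. Lean on these libraries where they do the work, as an engineer would, in place of code of your own. Each camera call takes 0.05 s, during which the arm holds its last target. There are 200 camera calls.

## Working session

There is one attempt and no reset: what is moved stays moved. The work goes in short steps, Python scripts to look and compute and a tool call to move; the robot and the scene stay as the last step left them, time stands still between calls to the robot, and variables do not carry over. Pictures are saved under pics/ and viewed, about 8 in all and at most 12, crops included, and the job is handed in when it is done.

Besides the shell and the picture viewer there is one more tool, called after "Call:" as name(argument=value, ...) on one line, values as JSON. servo_tool: Moves the arm, as the interface text tells. Its arguments: {"type":"object","properties":{"targets":{"type":"array","items":{"type":"number"}},"force":{"type":"number"}},"required":["targets"]}

```bash
mkdir -p pics; python3 - <<'E'
from bench import manip
import cv2
for n in("scene","top"):
    im=manip.capture(n); cv2.imwrite(f"pics/{n}0.png",im); i=manip.camera_info(n); print(n,i)
print(manip.hold_point_z); print(manip.get_state())
E
```

```text
scene {'vertical_fov': 49.04111142581621, 'cx': 323.98829440569546, 'cy': 242.09756389110126, 'R': array([[ 0.83337819, -0.55234209,  0.01997523],
       [-0.29289667, -0.47199656, -0.83152317],
       [ 0.46871349,  0.6871226 , -0.5551308 ]]), 't': array([-0.39700158,  0.20766479,  0.88528923])}
top {'vertical_fov': 50.375545166715426, 'cx': 326.7177950938148, 'cy': 232.31091575343532, 'R': array([[-0.11977735, -0.99279232,  0.00409886],
       [-0.96957924,  0.11608705, -0.21549916],
       [ 0.21347009, -0.02978608, -0.97649542]]), 't': array([0.10621466, 0.50306147, 0.89046799])}
0.0187
{'time_s': 0.1, 'q': array([ 1.10344767e+00,  1.24420575e-01,  1.65156934e+00,  2.04182730e-05,
        1.36745322e+00, -8.26284911e-02]), 'joint_vel': array([ 0.00139927, -0.0037506 , -0.0032395 , -0.00030436,  0.00039787,
        0.00034684]), 'effort': array([ 1.27302555e-04, -4.24931216e+01, -3.66651857e+01, -9.61513024e-05,
        3.89913694e-03,  2.58669012e-06]), 'ee_pos': array([0.24373423, 0.60197687, 0.23016956]), 'orientation': array([ 1.91177927e-01,  9.81554962e-01, -8.87764165e-04, -2.60857625e-04]), 'ft_force': array([ 0.38395634,  0.87015181, -0.25212577]), 'wrist_torque': array([-0.01241372, -0.07043011,  0.00386054]), 'grip_width': 0.08540720708835682}
```

View pics/scene0.png

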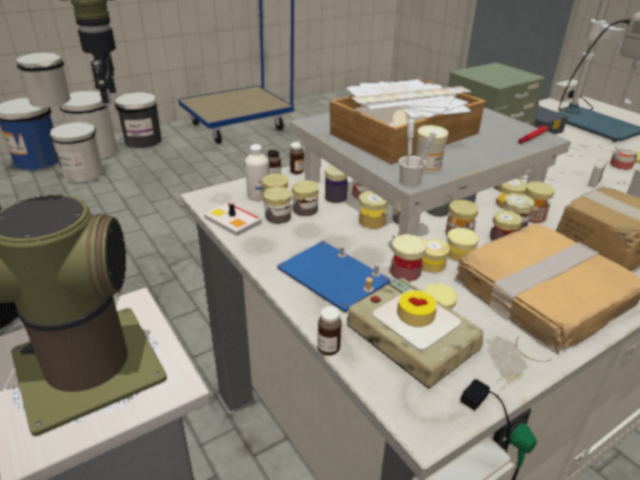

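View pics/top0.png

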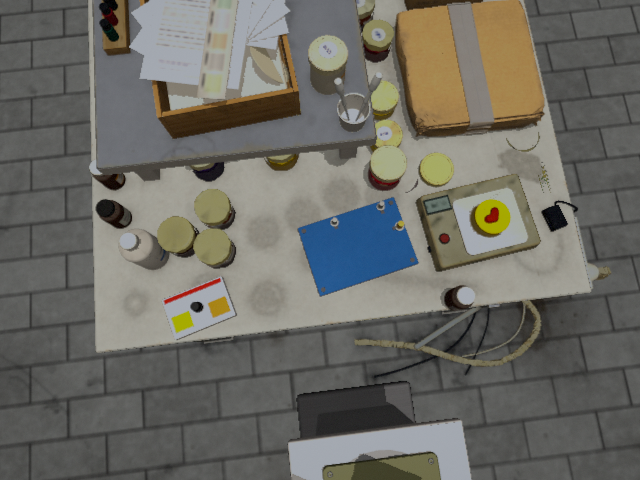

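The top view shows the plate at about (200,307), with its red stripe on the upper edge and the knob at (197,307). The board is at about (357,247), the dowels at (335,221) and (380,205), and the stop at (399,226). The jar and the bottle are clear of the way in.

```bash
cat > h.py <<'E'
import numpy as np,cv2
from bench import manip
def ray(n,px,z):
    i=manip.camera_info(n);f=240/np.tan(np.radians(i['vertical_fov'])/2)
    px=np.atleast_2d(px).astype(float);d=np.c_[(px[:,0]-i['cx'])/f,(px[:,1]-i['cy'])/f,np.ones(len(px))]@i['R']
    c=-i['R'].T@i['t'];return (c+d*((z-c[2])/d[:,2])[:,None])[:,:2]
def big(m,n,z,k=1):
    cs,_=cv2.findContours(m.astype(np.uint8),0,cv2.CHAIN_APPROX_NONE)
    c=max(cs,key=cv2.contourArea)[:,0];w=ray(n,c,z)
    r=cv2.minAreaRect((w*1000).astype(np.float32));return c,r
def box(im,x0,y0,x1,y1):
    m=np.zeros(im.shape[:2],bool);m[y0:y1,x0:x1]=1;return m
E
python3 - <<'E'
from h import *
im=cv2.imread('pics/top0.png');h=cv2.cvtColor(im,cv2.COLOR_BGR2HSV);H,S,V=h[...,0],h[...,1],h[...,2]
B=box(im,285,185,430,305);P=box(im,155,270,245,345)
c,r=big(B&(H>95)&(H<125)&(S>120),'top',.012);print('board',r,cv2.boxPoints(r))
c,r=big(P&((H<6)|(H>172))&(S>130),'top',.016);print('stripe',r,cv2.boxPoints(r),c.mean(0))
c,r=big(P&(V<70),'top',.040);print('knob',r,c.mean(0),c.min(0),c.max(0))
for nm,a,b in(('y',15,32),):
  for nn,bx in(('yel',(165,308,198,340)),('or',(203,290,235,322))):
    c,r=big(box(im,*bx)&(S>140)&(H>6)&(H<35),'top',.016);print(nn,r)
c,r=big(P&(V>215)&(S<25)|P&(S>100),'top',.016);print('plate?',r)
cv2.imwrite('pics/crop1.png',np.hstack([cv2.resize(im[265:350,150:250],None,fx=4,fy=4,interpolation=2),cv2.resize(im[190:275,320:420],None,fx=4,fy=4,interpolation=2)]))
for p,z in(((335,217),.036),((380,202),.036),((399,222),.036)):print(ray('top',p,z))
print(ray('top',[[388,165],[462,297]],.08))
E
```

```text
board ((489.418701171875, -10.983268737792969), (138.15609741210938, 197.9626922607422), 11.539196014404297) [[ 401.9368     72.17922 ]
 [ 441.5369   -121.782265]
 [ 576.90063   -94.14576 ]
 [ 537.30054    99.81573 ]]
stripe ((439.6555480957031, 309.18682861328125), (6.418979167938232, 109.75227355957031), 15.385621070861816) [[422.00165 361.24478]
 [451.12048 255.42583]
 [457.30945 257.12888]
 [428.1906  362.9478 ]] [191.99122807 290.49122807]
knob ((340.9283752441406, 261.71044921875), (91.48072814941406, 12.425090789794922), 86.62755584716797) [217.51204819 340.88554217] [193 336] [244 344]
yel ((384.5556335449219, 330.9296569824219), (27.851516723632812, 33.372379302978516), 15.088616371154785)
or ((403.8193359375, 261.8266906738281), (28.023731231689453, 33.076778411865234), 15.929438591003418)
plate? ((384.34979248046875, 330.9369201660156), (29.15437126159668, 33.857906341552734), 16.157066345214844)
[[0.54395058 0.02564033]]
[[ 0.56310655 -0.06359715]]
[[ 0.51980326 -0.09383807]]
[[ 0.62009161 -0.08206535]
 [ 0.36302995 -0.17548743]]
```

View pics/crop1.png

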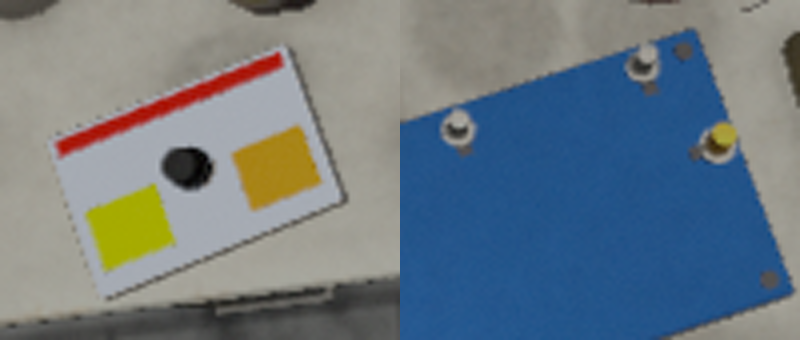

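```bash
python3 - <<'E'
from h import *
im=cv2.imread('pics/top0.png');V=im.max(2)
q=np.array([[52,138],[288,46],[345,202],[105,298]])/4+[150,265]-.375
w=ray('top',q,.016);print(w,w.mean(0),np.linalg.norm(np.diff(w,axis=0),axis=1))
for z in(.0235,.035,.046):
  c,r=big(box(im,185,295,212,320)&(V<90),'top',z);print('knob',z,r,c.min(0),c.max(0))
s=np.array([.48942,-.01098]);a=np.radians(11.54);R=np.array([[np.cos(a),-np.sin(a)],[np.sin(a),np.cos(a)]])
for p in([.055,.028],[.055,-.068],[.010,-.086],[.01,-.02]):print(s+R@p)
d=manip.get_state();from scipy.spatial.transform import Rotation as Q
print(Q.from_quat(d['orientation']).as_matrix())
im2=cv2.imread('pics/scene0.png');
cv2.imwrite('pics/s.png',cv2.resize(im2[185:245,195:275],None,fx=6,fy=6,interpolation=2))
i=manip.camera_info('top');print(-i['R'].T@i['t'])
E
```

```text
[[0.4298982  0.36474434]
 [0.45994303 0.25184497]
 [0.3839604  0.23105731]
 [0.35356896 0.3442874 ]] [0.40684265 0.2979835 ] [0.11682877 0.07877491 0.11723777]
knob 0.0235 ((407.88519287109375, 300.9825134277344), (20.768484115600586, 16.548187255859375), 83.13983917236328) [191 302] [202 311]
knob 0.035 ((406.7099304199219, 298.2412109375), (20.51815414428711, 16.348691940307617), 83.13984680175781) [191 302] [202 311]
knob 0.046 ((405.5857849121094, 295.6191711425781), (20.278684616088867, 16.157899856567383), 83.1397476196289) [191 302] [202 311]
[0.53770673 0.02745685]
[ 0.55691173 -0.06660254]
[ 0.51642233 -0.09324101]
[ 0.50321889 -0.02857519]
[[-9.26901864e-01  3.75302823e-01 -8.51534019e-04]
 [ 3.75303750e-01  9.26900424e-01 -1.64303820e-03]
 [ 1.72650367e-04 -1.84251908e-03 -9.99998288e-01]]
[0.31039178 0.07357373 0.97751188]
```

Plate centre and knob are at about (0.407, 0.298), yaw 15°. The board is at (0.489, −0.011), yaw 11.5°. Sizes match to within 2–3 mm. I'll approach above the knob.

Call:
servo_tool(targets=[0.018,-0.034,0,7,0.5,0.036,-0.068,0,14,0.5,0.054,-0.101,0,21,0.5,0.072,-0.135,-0.01,28,0.5,0.09,-0.169,-0.03,35,0.5,0.109,-0.203,-0.05,37.4,0.5,0.127,-0.237,-0.07,37.4,0.5,0.145,-0.27,-0.09,37.4,0.5,0.163,-0.304,-0.11,37.4,0.5,0.163,-0.304,-0.11,37.4,0.5], force=50)

```text
time_s: 0.93
ee_pos: [0.406, 0.2929, 0.1158]
orientation: [-0.132, 0.991, -0.003, -0.003]
ft_force: [-0.4, 0.3, -0.7]
grip_width: 0.0427
```

Call:
servo_tool(targets=[0.001,0.005,-0.02,0,0.5,0.001,0.005,-0.045,0,0.5,0.001,0.005,-0.06,0,0.5,0.001,0.005,-0.06,0,0.5])

```text
time_s: 1.27
ee_pos: [0.4042, 0.2963, 0.0519]
orientation: [-0.131, 0.991, -0.004, -0.007]
ft_force: [-0.5, -0.3, 0.9]
grip_width: 0.0427
```

```bash
python3 - <<'E'
from h import *
print(manip.get_state()['ee_pos'])
a=manip.capture('scene')[170:270,170:300];b=manip.capture('top')[260:350,150:250]
cv2.imwrite('pics/c2.png',np.hstack([cv2.resize(a,(520,400),interpolation=2),cv2.resize(b,(280,400))[:,:280]]))
E
```

```text
[0.40419813 0.29633015 0.05188681]
```

View pics/c2.png

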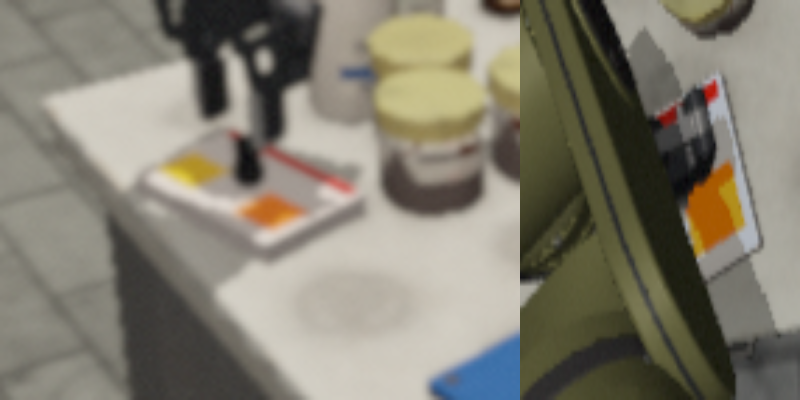

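The fingers straddle the knob: knob top at crop (245,140), fingers at (212,110) and (268,130), and the lateral error is about 2 mm. I'll descend.

Call:
servo_tool(targets=[0.003,0.001,-0.01,0,0.5,0.003,0.001,-0.02,0,0.5,0.003,0.001,-0.028,0,0.5,0.003,0.001,-0.032,0,0.5,0.003,0.001,-0.032,0,0.5,0.003,0.001,-0.032,0,0.5])

```text
time_s: 1.87
ee_pos: [0.4094, 0.2989, 0.0233]
orientation: [-0.132, 0.991, -0.003, -0.004]
ft_force: [-0.8, 0.0, 0.3]
grip_width: 0.0429
```

Call:
servo_tool(targets=[-0.002,-0.001,-0.003,0,0.5,-0.002,-0.001,-0.004,0,0.5,-0.002,-0.001,-0.004,0,0.5,-0.002,-0.001,-0.004,0,0.5])

```text
time_s: 2.2
ee_pos: [0.4074, 0.2978, 0.0194]
orientation: [-0.132, 0.991, -0.003, -0.004]
ft_force: [0.9, 1.0, -0.5]
grip_width: 0.0428
```

Call:
servo_tool(targets=[0,0,0,0,0.15,0,0,0,0,0.1,0,0,0,0,0.1,0,0,0,0,0.1,0,0,0,0,0.1,0,0,0,0,0.1])

```text
time_s: 2.7
ee_pos: [0.4076, 0.2983, 0.0199]
orientation: [-0.132, 0.991, -0.003, -0.004]
ft_force: [-3.0, 1.3, 5.5]
grip_width: 0.0172
```

Call:
servo_tool(targets=[0,0,0.005,0,0.1,0,0,0.015,0,0.1,0,0,0.03,0,0.1,0,0,0.045,0,0.1,0,0,0.06,0,0.1,0,0,0.06,0,0.1,0,0,0.06,0,0.1], force=60)

```text
time_s: 3.28
ee_pos: [0.4077, 0.2981, 0.0801]
orientation: [-0.132, 0.991, -0.003, -0.003]
ft_force: [0.2, 0.1, -6.3]
grip_width: 0.0166
```

```bash
python3 - <<'E'
from h import *
d=manip.get_state();print(d['ee_pos'],d['ft_force'],d['wrist_torque'],d['grip_width'])
a=manip.capture('scene')[130:280,180:380]
cv2.imwrite('pics/c3.png',cv2.resize(a,(800,600),interpolation=2))
E
```

```text
[0.40770671 0.29812492 0.08011641] [ 0.1529643   0.09966625 -6.272728  ] [ 0.0450989   0.05650216 -0.00355241] 0.016578974302025033
```

View pics/c3.png

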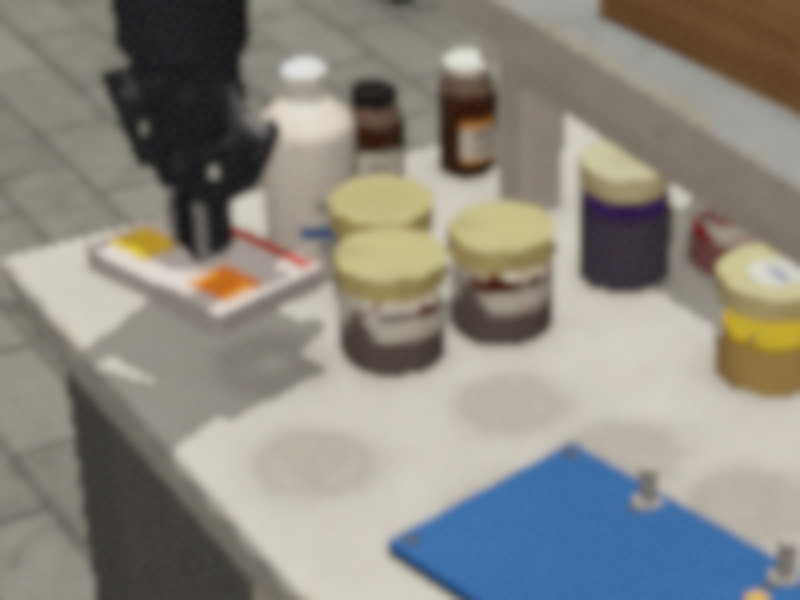

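The plate is lifted and level (−6.3 N), and its shadow is clear of the bench. I'll carry it to above the board, set back about 12 mm from both kinds of pin.

Call:
servo_tool(targets=[0.0,-0.03,0.01,0,0.1,0.005,-0.065,0.01,0,0.1,0.012,-0.102,0.01,0,0.1,0.022,-0.142,0.01,-1,0.1,0.034,-0.18,0.01,-2,0.1,0.046,-0.218,0.01,-3,0.1,0.06,-0.256,0.01,-3.7,0.1,0.072,-0.292,0.01,-3.7,0.1,0.081,-0.317,0.01,-3.7,0.1,0.081,-0.317,0.01,-3.7,0.1])

```text
time_s: 4.17
ee_pos: [0.4885, -0.0238, 0.0878]
orientation: [-0.097, 0.995, -0.004, -0.005]
ft_force: [0.9, 0.0, -6.1]
grip_width: 0.016
```

Call:
servo_tool(targets=[0,0,0,0,0.1,0,0,0,0,0.1])

```text
time_s: 4.33
ee_pos: [0.487, -0.0241, 0.0859]
orientation: [-0.097, 0.995, -0.004, -0.007]
ft_force: [-0.1, -0.1, -6.7]
grip_width: 0.0165
```

Call:
servo_tool(targets=[0.002,0.005,-0.01,0.4,0.1,0.002,0.005,-0.02,0.4,0.1,0.002,0.005,-0.03,0.4,0.1,0.002,0.005,-0.038,0.4,0.1,0.002,0.005,-0.044,0.4,0.1,0.002,0.005,-0.046,0.4,0.1,0.002,0.005,-0.046,0.4,0.1,0.002,0.005,-0.046,0.4,0.1])

```text
time_s: 5.0
ee_pos: [0.4893, -0.0191, 0.04]
orientation: [-0.1, 0.995, -0.004, -0.006]
ft_force: [0.1, -0.0, -6.6]
grip_width: 0.0164
```

```bash
python3 - <<'E'
from h import *
d=manip.get_state();print(d['ee_pos'],d['ft_force'],d['grip_width'])
a=manip.capture('scene')[220:320,265:425];b=manip.capture('top')[190:300,290:430]
cv2.imwrite('pics/c4.png',np.vstack([cv2.resize(a,(480,300),interpolation=2),cv2.resize(b,(480,377))[:300]]))
E
```

```text
[ 0.48927947 -0.01908424  0.04004911] [ 1.19375579e-01 -2.50073169e-03 -6.59017877e+00] 0.016427360924678832
```

View pics/c4.png

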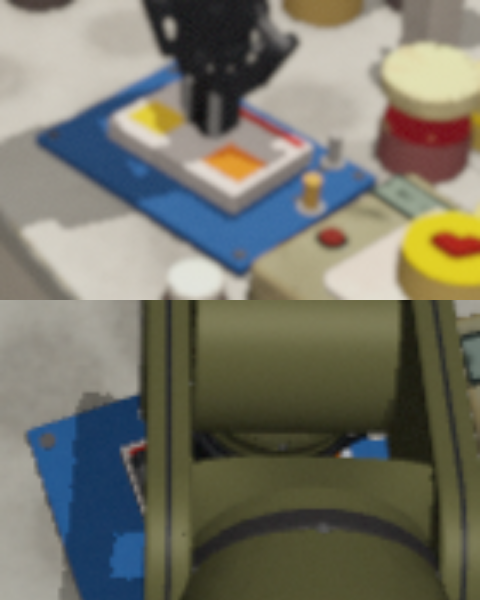

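The plate hovers just above the board, clear of the pins: stop at (313,190), right dowel at (335,150). I'll lower it gently.

Call:
servo_tool(targets=[0,0,-0.002,0,0.1,0,0,-0.004,0,0.1,0,0,-0.006,0,0.1,0,0,-0.007,0,0.1,0,0,-0.007,0,0.1,0,0,-0.007,0,0.1])

```text
time_s: 5.6
ee_pos: [0.4895, -0.0192, 0.0334]
orientation: [-0.1, 0.995, -0.004, -0.006]
ft_force: [-0.8, 0.4, -7.3]
grip_width: 0.0162
```

Call:
servo_tool(targets=[0,0,-0.0005,0,0.1,0,0,-0.001,0,0.1,0,0,-0.0015,0,0.1,0,0,-0.0015,0,0.1,0,0,-0.0015,0,0.1])

```text
time_s: 6.02
ee_pos: [0.4897, -0.0192, 0.0321]
orientation: [-0.1, 0.995, -0.004, -0.006]
ft_force: [-0.8, -0.1, -5.4]
grip_width: 0.0163
```

Call:
servo_tool(targets=[0,0,-0.0005,0,0.1,0,0,-0.001,0,0.1,0,0,-0.001,0,0.1,0,0,-0.001,0,0.1])

```text
time_s: 6.35
ee_pos: [0.4903, -0.0193, 0.032]
orientation: [-0.1, 0.995, -0.004, -0.005]
ft_force: [-2.5, 0.5, 3.0]
grip_width: 0.0164
```

Flat contact. I'll release and rise.

Call:
servo_tool(targets=[0,0,0,0,0.5,0,0,0,0,0.5,0,0,0,0,0.5,0,0,0,0,0.5,0,0,0.015,0,0.5,0,0,0.04,0,0.5,0,0,0.06,0,0.5,0,0,0.06,0,0.5,0,0,0.06,0,0.5])

```text
time_s: 7.1
ee_pos: [0.4916, -0.0195, 0.0935]
orientation: [-0.1, 0.995, -0.005, -0.004]
ft_force: [-1.1, 0.0, -0.2]
grip_width: 0.0429
```

Call:
servo_tool(targets=[-0.016,0.004,0,-7,0,-0.032,0.0085,0,-14,0,-0.032,0.0085,0,-21,0,-0.032,0.0085,-0.01,-26.5,0,-0.032,0.0085,-0.02,-26.5,0,-0.032,0.0085,-0.035,-26.5,0,-0.032,0.0085,-0.045,-26.5,0,-0.032,0.0085,-0.05,-26.5,0,-0.032,0.0085,-0.05,-26.5,0,-0.032,0.0085,-0.05,-26.5,0], force=60)

```text
time_s: 7.93
ee_pos: [0.4593, -0.011, 0.0429]
orientation: [0.13, 0.991, -0.004, -0.005]
ft_force: [-0.6, 0.0, 0.1]
grip_width: -0.0002
```

```bash
python3 - <<'E'
from h import *
d=manip.get_state();print(d['ee_pos'],d['orientation'],d['ft_force'],d['grip_width'])
a=manip.capture('scene')[210:310,265:425]
cv2.imwrite('pics/c5.png',cv2.resize(a,(800,500),interpolation=2))
E
```

```text
[ 0.45926374 -0.0109564   0.04292135] [ 0.13016075  0.99147112 -0.00379428 -0.0053665 ] [-0.62384652  0.03587563  0.08243592] -0.00024373317925281826
```

View pics/c5.png

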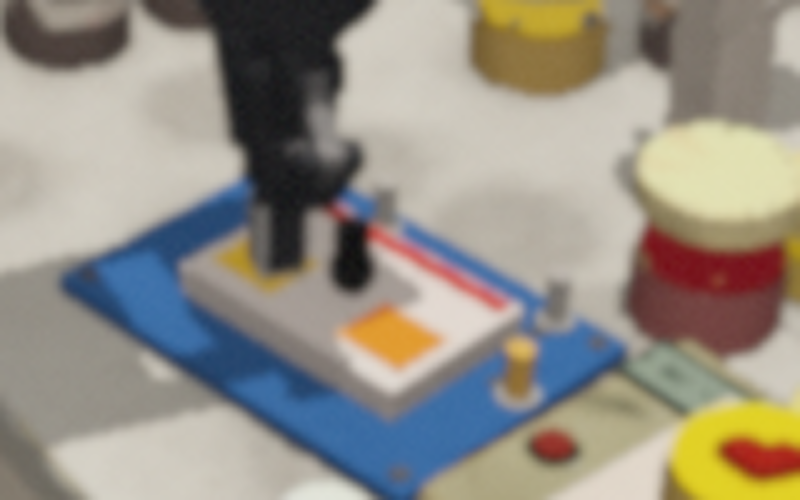

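The plate lies flat short of the pins. The knob is at (352,255), with the shut fingers behind it at (280,240). I'll descend to feel the plate's top.

Call:
servo_tool(targets=[0,0,-0.004,0,0,0,0,-0.008,0,0,0,0,-0.01,0,0,0,0,-0.011,0,0,0,0,-0.011,0,0,0,0,-0.011,0,0])

```text
time_s: 8.48
ee_pos: [0.4598, -0.011, 0.0326]
orientation: [0.13, 0.991, -0.004, -0.005]
ft_force: [0.0, 0.0, -0.2]
grip_width: 0.0003
```

No contact at 32.6 mm, which is right for the band (31.5–39.5 mm). I'll push along az −15°.

Call:
servo_tool(targets=[0.002,-0.0005,-0.001,0,0,0.004,-0.001,-0.001,0,0,0.006,-0.0016,-0.001,0,0,0.008,-0.0021,-0.001,0,0,0.009,-0.0024,-0.001,0,0,0.01,-0.0027,-0.001,0,0,0.011,-0.003,-0.001,0,0,0.012,-0.0032,-0.001,0,0,0.012,-0.0032,-0.001,0,0])

```text
time_s: 9.23
ee_pos: [0.4716, -0.0142, 0.0315]
orientation: [0.13, 0.991, -0.004, -0.005]
ft_force: [-2.1, -0.5, 1.1]
grip_width: 0.0004
```

Call:
servo_tool(targets=[0.0012,-0.0008,0,0,0,0.0025,-0.0016,0,0,0,0.0037,-0.0024,0,0,0,0.005,-0.0033,0,0,0,0.0059,-0.0039,0,0,0,0.0067,-0.0044,0,0,0,0.0067,-0.0044,0,0,0])

```text
time_s: 9.82
ee_pos: [0.4785, -0.0187, 0.0315]
orientation: [0.13, 0.991, -0.004, -0.005]
ft_force: [-1.1, 0.6, 0.4]
grip_width: -0.0
```

Call:
servo_tool(targets=[0.0007,-0.0005,0,0,0,0.0013,-0.0009,0,0,0,0.002,-0.0013,0,0,0,0.0027,-0.0018,0,0,0,0.0034,-0.0022,0,0,0,0.0034,-0.0022,0,0,0])

```text
time_s: 10.32
ee_pos: [0.4821, -0.021, 0.0315]
orientation: [0.13, 0.991, -0.004, -0.005]
ft_force: [-0.5, 1.3, 1.2]
grip_width: 0.0001
```

Call:
servo_tool(targets=[0.0004,-0.0003,0,0,0,0.0008,-0.0005,0,0,0,0.0012,-0.0008,0,0,0,0.0016,-0.0011,0,0,0,0.002,-0.0013,0,0,0,0.002,-0.0013,0,0,0])

```text
time_s: 10.82
ee_pos: [0.4841, -0.0224, 0.0315]
orientation: [0.13, 0.991, -0.004, -0.005]
ft_force: [-1.7, 0.7, -0.0]
grip_width: 0.0003
```

Call:
servo_tool(targets=[0.0004,-0.0003,0,0,0,0.0008,-0.0005,0,0,0,0.0012,-0.0008,0,0,0,0.0016,-0.0011,0,0,0,0.002,-0.0013,0,0,0,0.002,-0.0013,0,0,0])

```text
time_s: 11.32
ee_pos: [0.486, -0.0237, 0.0314]
orientation: [0.13, 0.991, -0.004, -0.005]
ft_force: [-2.9, 1.3, 1.5]
grip_width: 0.0001
```

Call:
servo_tool(targets=[0.0003,-0.0002,0,0,0,0.0006,-0.0004,0,0,0,0.0009,-0.0006,0,0,0,0.0012,-0.0008,0,0,0,0.0012,-0.0008,0,0,0])

```text
time_s: 11.73
ee_pos: [0.4865, -0.0242, 0.0313]
orientation: [0.13, 0.991, -0.004, -0.006]
ft_force: [-5.9, 3.0, 4.7]
grip_width: 0.0
```

```bash
python3 - <<'E'
from h import *
d=manip.get_state();print(d['ee_pos'],d['ft_force'],d['wrist_torque'])
a=manip.capture('scene')[225:305,305:413]
cv2.imwrite('pics/c6.png',cv2.resize(a,(800,592),interpolation=2))
E
```

```text
[ 0.4865013  -0.02420503  0.03131236] [-5.9235879   2.96416978  4.68278493] [ 0.43006075  0.89694833 -0.0566383 ]
```

View pics/c6.png

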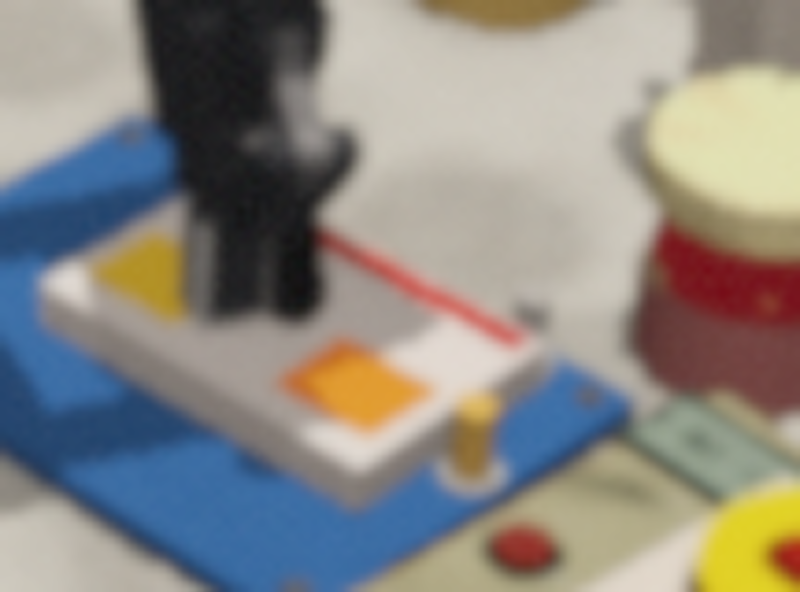

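The plate is on the dowels and the stop at (475,440) is about to touch or touching. The force is about 5 N toward the dowels and 4 N toward the stop, so I'll push a little more along −y.

Call:
servo_tool(targets=[0.0003,-0.0005,0.0002,0,0,0.0005,-0.001,0.0003,0,0,0.0005,-0.001,0.0003,0,0,0.0005,-0.001,0.0003,0,0])

```text
time_s: 12.12
ee_pos: [0.4867, -0.0251, 0.0314]
orientation: [0.13, 0.991, -0.004, -0.006]
ft_force: [-4.8, 2.0, 1.5]
grip_width: 0.0
```

Call:
servo_tool(targets=[0.0005,-0.0004,0.0002,0,0,0.0006,-0.0008,0.0003,0,0,0.0007,-0.0012,0.0003,0,0,0.0007,-0.0012,0.0003,0,0,0.0007,-0.0012,0.0003,0,0])

```text
time_s: 12.53
ee_pos: [0.487, -0.0263, 0.0315]
orientation: [0.13, 0.991, -0.004, -0.007]
ft_force: [-4.2, 2.5, 0.9]
grip_width: -0.0001
```

Call:
servo_tool(targets=[0.0007,-0.0005,0.0,0,0,0.0009,-0.001,0.0,0,0,0.001,-0.0014,0.0,0,0,0.001,-0.0014,0.0,0,0,0.001,-0.0014,0.0,0,0])

```text
time_s: 12.95
ee_pos: [0.4873, -0.0275, 0.0314]
orientation: [0.13, 0.991, -0.004, -0.008]
ft_force: [-6.6, 1.8, 4.2]
grip_width: -0.0004
```

```bash
python3 - <<'E'
from h import *
d=manip.get_state();print(d['ee_pos'],d['ft_force'],d['wrist_torque'])
a=manip.capture('scene')[240:300,320:400]
cv2.imwrite('pics/c7.png',cv2.resize(a,(800,600),interpolation=2))
E
```

```text
[ 0.48732688 -0.02752795  0.03140252] [-6.60632037  1.84118056  4.21635627] [ 0.5203454   0.96597928 -0.02464776]
```

View pics/c7.png

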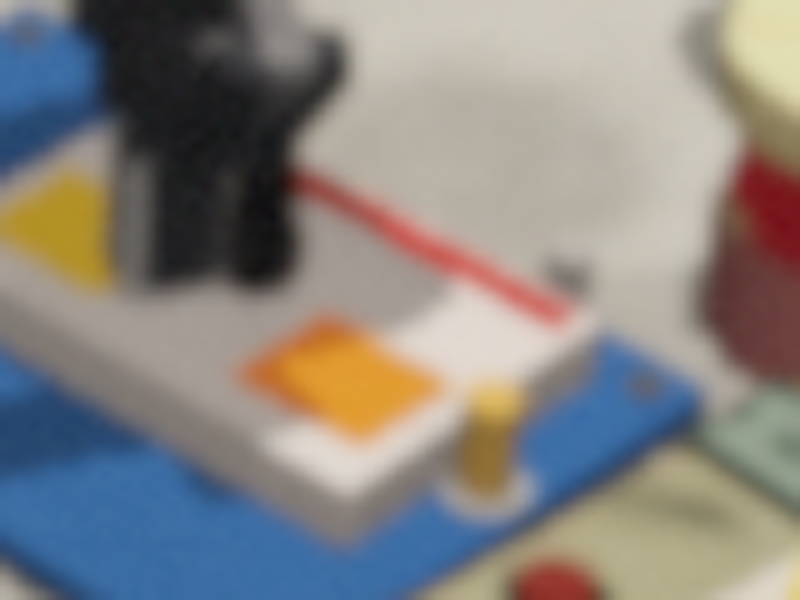

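```bash
python3 - <<'E'
from h import *
f=lambda p:np.array(p)/10+[320,240]-.45
w=ray('scene',[f((345,548)),f((595,357))],.012)*1000
s=ray('scene',[f((487,485))],.012)[0]*1000;s2=ray('scene',[f((497,393))],.036)[0]*1000
print(w,s,s2);d=w[1]-w[0];d/=np.linalg.norm(d);n=np.array([d[1],-d[0]]);print(n@(s-w[0]),n@(s2-w[0]),np.linalg.norm(w[1]-w[0]),np.degrees(np.arctan2(d[1],d[0])))
E
```

```text
[[481.94935491 -98.41954011]
 [562.69554169 -75.89430941]] [517.83007294 -97.59662889] [517.56118356 -98.56402749]
8.84864244596399 9.708211235281924 83.82918761949514 15.587156649469502
```

The plate is sliding along the dowels, and the estimated gap to the stop is about 3 mm. I'll continue along the dowel line.

Call:
servo_tool(targets=[0.0006,-0.0005,0.0002,0,0,0.0007,-0.001,0.0002,0,0,0.0008,-0.0014,0.0002,0,0,0.0008,-0.0016,0.0002,0,0,0.0008,-0.0016,0.0002,0,0])

```text
time_s: 13.42
ee_pos: [0.4874, -0.0281, 0.0314]
orientation: [0.131, 0.991, -0.003, -0.009]
ft_force: [-6.2, 6.3, 3.6]
grip_width: 0.0004
```

Fy rose and the motion stopped: the stop is felt at about 6–7 N. Now I'll raise the dowel component.

Call:
servo_tool(targets=[0.0008,-0.0007,0.0002,0,0,0.001,-0.0007,0.0002,0,0,0.0012,-0.0007,0.0002,0,0,0.0012,-0.0007,0.0002,0,0,0.0012,-0.0007,0.0002,0,0])

```text
time_s: 13.83
ee_pos: [0.4875, -0.0281, 0.0315]
orientation: [0.131, 0.991, -0.002, -0.011]
ft_force: [-7.1, 5.9, 4.9]
grip_width: 0.0004
```

Call:
servo_tool(targets=[0.0012,-0.0005,0.0003,0,0,0.0016,-0.0005,0.0003,0,0,0.0018,-0.0005,0.0003,0,0,0.002,-0.0005,0.0003,0,0,0.002,-0.0005,0.0003,0,0,0.002,-0.0005,0.0003,0,0])

```text
time_s: 14.33
ee_pos: [0.4875, -0.028, 0.0314]
orientation: [0.131, 0.991, -0.002, -0.013]
ft_force: [-10.6, 3.6, 7.4]
grip_width: 0.0001
```

Call:
servo_tool(targets=[0.0018,-0.0009,0.0004,0,0,0.0021,-0.001,0.0004,0,0,0.0021,-0.001,0.0004,0,0,0.0021,-0.001,0.0004,0,0,0.0021,-0.001,0.0004,0,0,0.0021,-0.001,0.0004,0,0])

```text
time_s: 14.83
ee_pos: [0.4874, -0.0281, 0.0315]
orientation: [0.131, 0.991, -0.001, -0.016]
ft_force: [-11.0, 5.7, 7.4]
grip_width: -0.0001
```

Call:
servo_tool(targets=[0.0022,-0.001,0.0005,0,0,0.0025,-0.0012,0.0005,0,0,0.0025,-0.0012,0.0005,0,0,0.0025,-0.0012,0.0005,0,0,0.0025,-0.0012,0.0005,0,0,0.0025,-0.0012,0.0005,0,0,0.0025,-0.0012,0.0005,0,0])

```text
time_s: 15.42
ee_pos: [0.4875, -0.028, 0.0316]
orientation: [0.131, 0.991, -0.0, -0.02]
ft_force: [-10.8, 6.4, 8.5]
grip_width: 0.0
```

The position is steady under load: about 9.5 N on the dowels together (4–5 N each) and about 6–8 N on the stop. I'll back off along the face normal.

Call:
servo_tool(targets=[0.001,-0.0005,0,0,0,0,0,0,0,0,-0.001,0.0003,0,0,0,-0.003,0.0008,0,0,0,-0.006,0.0016,0,0,0,-0.01,0.0027,0,0,0,-0.014,0.0038,0.002,0,0,-0.018,0.0048,0.005,0,0])

```text
time_s: 16.08
ee_pos: [0.469, -0.0233, 0.0365]
orientation: [0.131, 0.991, -0.0, -0.02]
ft_force: [0.1, -0.3, 0.4]
grip_width: 0.0002
```

Call:
servo_tool(targets=[-0.01,0.003,0.03,0,0,-0.01,0.01,0.07,0,0,-0.02,0.045,0.1,0,0,-0.03,0.085,0.13,0,0,-0.04,0.125,0.15,0,0,-0.05,0.165,0.15,0,0,-0.05,0.205,0.15,0,0,-0.05,0.245,0.15,0,0,-0.05,0.285,0.15,0,0,-0.05,0.285,0.15,0,0])

```text
time_s: 16.92
ee_pos: [0.4182, 0.2661, 0.1875]
orientation: [0.128, 0.992, 0.001, -0.019]
ft_force: [-0.7, -0.9, 0.5]
grip_width: -0.0004
```

```bash
python3 - <<'E'
from h import *
d=manip.get_state();print(d['time_s'],d['ee_pos'],d['ft_force'])
im=manip.capture('top');cv2.imwrite('pics/top8.png',im);b=im[195:275,315:421]
a=manip.capture('scene');cv2.imwrite('pics/scene8.png',a);a=a[240:300,320:400]
cv2.imwrite('pics/c8.png',np.hstack([cv2.resize(b,(424,320),interpolation=2),cv2.resize(a,(376,320),interpolation=2)]))
E
```

```text
16.9167 [0.41819836 0.26612028 0.18745182] [-0.66753354 -0.85377591  0.47503982]
```

View pics/c8.png

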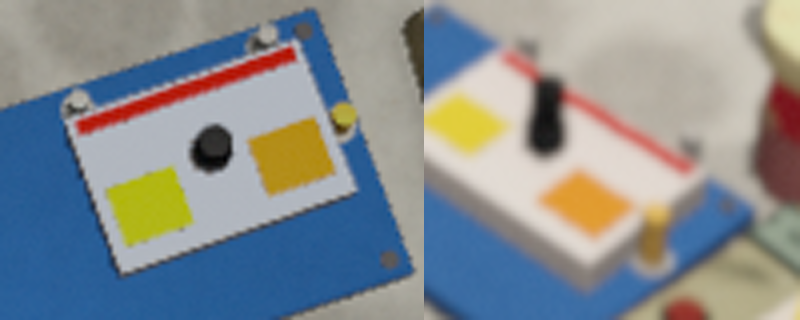

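```bash
python3 - <<'E'
from h import *
f=lambda p:np.array(p)/4+[315,195]-.375
im=cv2.imread('pics/top8.png');h=cv2.cvtColor(im,cv2.COLOR_BGR2HSV)
m=box(im,328,200,408,268)&~((h[...,0]>95)&(h[...,0]<125)&(h[...,1]>120))
c,r=big(box(im,330,200,400,240)&((h[...,0]<6)|(h[...,0]>172))&(h[...,1]>130),'top',.028);print('stripe',r)
w=ray('top',[f(p) for p in((68,120),(297,42),(357,190),(120,275))],.028)*1000;print(w)
o=w.mean(0);y=w[0]-w[1]+w[3]-w[2];y/=np.linalg.norm(y);x=np.array([y[1],-y[0]])
print('plate',o,np.degrees(np.arctan2(x[1],x[0])))
for n,p in(('l',(76,98)),('r',(266,32)),('stop',(344,114))):
  v=ray('top',[f(p)],.036)[0]*1000-o;print(n,v@x,v@y)
E
```

```text
stripe ((539.9054565429688, -24.561580657958984), (6.603729724884033, 110.10000610351562), 12.784660339355469)
[[531.78749693  33.49274995]
 [557.02820124 -80.88130622]
 [481.60413393 -98.55654687]
 [454.5700686   18.34057443]]
plate [506.24747517 -31.90113218] 12.73667063358512
l 46.41981841240533 51.68685844342708
r 46.590364136994545 -45.039524456856185
stop -3.5128497765653055 -65.50910506239784
```

```bash
python3 -c "
from bench import manip
print(manip.hand_in())"
```

```text
the job is handed in; nothing more can be done
None
```

I picked up the plate by its knob, laid it flat on the board about 12 mm short of the pins, and let go. I then pushed it home with one shut finger on the knob's band and handed the job in at about 17 s of robot time. The hand-in gives no verdict.

- **Press:** The plate met the dowels, slid along them about 4 mm, and stopped at the brass stop. I held it there for more than a second in all. The wrist force then was about 9.5 N toward the dowels, so roughly 4–5 N on each. About 8 N went toward the stop, which leaves roughly 5–8 N on the stop after friction. These per-pin figures are worked out from the wrist force, since the pins themselves were not measured. The plate's position did not change while I raised the load.
- **Release:** The finger backed off cleanly and the wrist force went back to about zero. The arm is well clear, and the jar and the bottle were never touched.
- **Last picture check:** From the top view, the two dowel axes lie 46.4 and 46.6 mm from the plate's centre line, against 45 for exact contact. The stop is at 65.5 mm, against 66.
- **Disagreement:** The 46.6 mm reading for the right dowel is just over the 46.5 mm limit, and the left one is just under. I put the 1.5 mm excess down to calibration error (about 2 mm), because the plate's sides also measured 2–3 mm short. The readings being nearly equal fits the edge bearing evenly on both dowels. I did not touch the plate again to confirm it.

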